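# Push the tray bar home and cam-lock it

### The arm

A 6-joint arm with a two-finger parallel gripper is mounted at the origin on the work surface. World frame = base frame: x ahead of the robot, y to its left, z up, the work surface at z = 0. Lengths are in m, angles in rad, forces in N, time in s.
With the tool pointing down it reaches from about 0.4 to 0.825 m from the base axis. Payload 7 kg.
Tool frame: the origin (TCP) lies on the mounting face of the last link; the fingertips stand 178 mm ahead of it and the grasp point (between the pads) lies 159 mm ahead of it; z points along the fingers, y is the direction in which the jaws open and shut (so a half turn about z gives the same grasp; the last joint's range is limited). The gripper opens to 88 mm and grips with 3 to 60 N. Pads are 19 mm wide; open, the fingers measure 130 mm over their backs; the gripper's body (78 mm by 193 mm) begins 47 mm behind the grasp point.
Start: joints at [1.436, 0.359, 0.012, 0, -1.224, -0.288], TCP at [0.277, 0.616, 0.405] pointing down, gripper open.
Joint ranges: [-3.07, 3.07], [-1.43, 2.12], [-1.02, 1.25], [-3.03, 1.67], [-3.05, -0], [-3.03, 3.03]. Speed limits (rad/s): [2.39, 2.39, 3.01, 3.14, 3.14, 3.14].

### API

Orientations are given as [roll, pitch, yaw] about the fixed x, y, z axes, in that order (R = Rz(yaw) Ry(pitch) Rx(roll)).
In Python, from station import * gives the robot as it stands.
- The arm moves only by the tool arm_command, never from a script. Its argument "targets" is a list of rows, each a list of 3 entries, a list of its own where there are three numbers: the turn, a rotation vector about the world's x, y, z in rad, then the shift along the world's x, y, z in mm, then the closure, from 0 (fully open) to 1 (shut). In form: [[[wx, wy, wz], [tx, ty, tz], fingers], ...]. A call has 1 to 8 rows; each row shifts and turns the commanded pose from where the row before left it; what a row does not reach is not made up. A row lasts 1/10 s, in which the tool goes at most 50 mm and 8.59 degrees, less where a joint would pass 70% of its speed; a pose out of reach is approached as far as the arm can. A call with a gripper value outside its range is refused whole. The fingers move at their own pace and stop on an object; "squeeze" is the grip in N (left out, the last holds). Time passes only in rows, so rows that do not move let the fingers close. It gives the time, the measured TCP pose, the force and the opening at its end, in the units of the state.
- get_state(): the state, without advancing time (a new reading comes with each control period).
- grab_frame(name): name is "side" or "top" or "wrist"; returns (picture, depth): 420x560x3 uint8, red, green, blue; 420x560 float32, m along the optical axis (not along the pixel's ray), 0 where there is no reading.
- camera_params(name): a dict with "mtx" (3x3 intrinsics, pixels), "k1" (the pictures are not rectified: a ray, as slopes to the right and down, at radius r is drawn at 1 + k1 r^2 times it, then the intrinsics apply), "eye" and "orientation" of the camera in the world. Camera axes: x right, y down, z forward; pixel columns grow to the right and rows downward; lengths in m; the calibration is good to about 2 mm. A picture is of the moment at which its call begins: read the wrist's pose just before it. camera_params takes no time and is no camera call; for the wrist camera it gives the pose at the moment of the call.
- job_done(): hands the job in, once; it reports no verdict.
The state is a dict: "t": time; "q": joint angles; "qd": joint speeds; "joint_efforts": joint torques, N m; "eef_pos": TCP position; "ee_rot": TCP orientation; "force": force on the tool from outside, world axes, zero at the start; "moment": the same for the moment, N m; "width": finger opening in m.
Only numpy, scipy, OpenCV 4.12 (cv2) and the standard library are available. Lean on these libraries where they do the work, as an engineer would, in place of code of your own. Each camera call takes 0.05 s, during which the arm holds its last target.

### The job

The pull-out tray bar of the pastry counter has been left out and slack. Push its tube into the clamp by feel until it bears firmly on the rubber stop inside, but gently enough not to crush the rubber; then swing the red cam lever over centre until it stays fully closed, leaving the tube home. Do not disturb the cakes and the jar.

Things in the scene. Friction and masses are not known exactly. Their poses are not given: they have to be found in the camera images.
- clamp: Fixed aluminium tube clamp on a dark steel base plate (120 x 240 x 12 mm); origin on the counter under the middle of the sleeve; z up. The square sleeve (44 mm wide, y -100 to +100 mm, top at z 75 mm) runs along the clamp's y; its mouth is at y -100 mm, a black cap closes the far end. The tube is pushed towards +y; the lever is on the -x side. Position and yaw vary.
- sleeve_mouth (a point): Centre of the sleeve's mouth, on the tube's axis, 50 mm above the counter; axes as the clamp's. When home, the bar's centre is 25 to 52 mm from here: the hidden rubber stop lies at another depth in each clamp and can only be felt.
- bar_center (a point): Centre of the dark wooden crossbar (60 mm in x, 12 mm thick in y, 42 mm tall, 29 to 71 mm above the counter) on the outer end of the loose square steel tube (18 x 18 x 200 mm; both 0.26 to 0.42 kg). The tube runs from it along +y into the sleeve with about 1 mm play; while the lever is open only friction (about 1 to 4 N) holds it. Axes as the clamp's.
- home_pin (a joint): Light pin (under 0.5 N) inside the sleeve that the tube's inner end pushes in as it comes home: 0 untouched, about 0.005 m when the tube reaches the rubber stop, more when the rubber is pressed. Not visible.
- bumper (a joint): Compression of the rubber stop inside the sleeve: 0 untouched, stiffness 4 N per mm. A firm push presses it 1 to 3 mm (4 to 12 N on top of the friction); over 0.004 m (16 N) crushes it. Let go, the tube eases back to where the rubber is almost free, which still counts as home. Not visible.
- lever (a joint): Cam lever angle: 0 open, 2.15 rad fully closed (end stop); starts at 0. Vertical hinge, closes clockwise seen from above. A spring resists up to dead centre at 1.75 rad (at most 0.7 N m, 10 N at 70 mm) and drives it back open if let go before; past it the lever snaps to the end stop by itself. Closed, a jaw grips the tube.
- lever_pivot (a point): On the lever's vertical hinge axis, 75 mm above the counter, at x = -45, y = -40 mm from the clamp's origin.
- lever_grip (a point): Point in the red lever bar, 70 mm from the hinge axis, 75 mm above the counter. The bar is 11 mm thick, 22 mm tall (64 to 86 mm above the counter), reaches 90 mm from the axis, with free air below. Open it points to 213 degrees in the clamp's frame (from +x, counterclockwise), closed to 90 degrees (+y, beside the sleeve). Push its -y side first, its -x side at the end.
- fruit_tart_mid (a point): Small fruit tart on a gold disc, 104 mm across, 30 mm tall; bystander; its centre half-way up.
- nut_cake_mid (a point): Small chocolate cake on a gold disc, 104 mm across, 50 mm tall; bystander; its centre half-way up.
- jam_jar_mid (a point): Amber jar with a brass lid, 66 mm across, 85 mm tall; bystander; its centre half-way up.
Mind the look-alikes: they are no part of the job. Of the things shaped like the part that bears bar_center, the bare steel one is meant.

How it is judged:
On the way, in this order (a step that is already met when the one before it is completed fails the run):
1. with the lever still open, the tube is pressed home, bearing on the rubber stop with at least 4 N (value of joint bumper above 0.001 m and value of joint lever below 0.6 rad), for 0.1 s.
2. the lever is swung over centre to closed (value of joint lever above 2 rad), for 0.2 s.
At the end, for the whole second after the job is handed in: The tube rests within about 1.5 mm of the rubber stop (home pin pushed in by more than 3.5 mm, rubber pressed by less than 4 mm), its bar within 70 mm of the sleeve's mouth, and the lever is closed (above 2.0 rad) and still (value of joint home_pin above 0.0035 m and value of joint bumper below 0.004 m and value of joint lever above 2 rad and velocity of joint lever below 0.1 rad/s and horizontal distance between bar_center and sleeve_mouth below 0.07 m); the robot touches nothing.
It fails at once if the rubber stop is crushed (pressed by more than 4 mm, 16 N) (value of joint bumper above 0.004 m).
It fails at once if a cake or the jar is moved by more than 15 mm (distance of any of fruit_tart_mid, nut_cake_mid, jam_jar_mid from where it was at the start of the episode above 0.015 m).
It also fails if it takes over 51 s, if anything falls off the work surface, if the arm or the gripper's body presses on something with over 40 N, if the wrist force passes 120 N, or if a joint passes its speed limit or range.

## Working session

There is one attempt and no reset: what is moved stays moved. The work goes in short steps, Python scripts to look and compute and a tool call to move; the robot and the scene stay as the last step left them, time stands still between calls to the robot, and variables do not carry over. Pictures are saved under pics/ and viewed, and the job is handed in when it is done.

Besides the shell and the picture viewer there is one more tool, called after ">>>" as name(argument=value, ...), one argument or row to a line, values as JSON. arm_command: Moves the arm, as the interface text tells. Its arguments: {"type":"object","properties":{"targets":{"type":"array"},"squeeze":{"type":"number"}},"required":["targets"]}

```bash
mkdir -p pics; ls; python3 - <<'E'
from station import *
import cv2
s=get_state(); print({k:(v if not hasattr(v,'round') else v) for k,v in s.items()})
for n in ["top","side"]:
    p,d=grab_frame(n); cv2.imwrite(f"pics/{n}0.png",p[:,:,::-1]); print(n,camera_params(n))
E
```

```text
pics
{'t': 0.0, 'q': array([ 1.43609920e+00,  3.59396890e-01,  1.10596415e-02, -3.99084951e-04,
       -1.22408912e+00, -2.88083252e-01]), 'qd': array([ 0.00025047, -0.00208079, -0.00030359, -0.00061546,  0.00018582,
       -0.00047375]), 'joint_efforts': array([-5.63874937e-05, -5.82707906e+01,  2.93061447e+01,  6.99691683e+00,
        6.90897970e-03, -1.60469449e-04]), 'eef_pos': array([0.27687318, 0.61538623, 0.40370749]), 'ee_rot': array([ 3.13992319e+00, -1.03467192e-04, -4.22916208e-01]), 'force': array([ 0.14056597,  0.01063054, -0.23127144]), 'moment': array([ 0.00499163, -0.00090421,  0.01354669]), 'width': 0.08797944652752018}
top {'mtx': array([[534.67476965,   0.        , 281.16559242],
       [  0.        , 534.67476965, 214.02101238],
       [  0.        ,   0.        ,   1.        ]]), 'k1': -0.1821782242947369, 'eye': array([0.46750646, 0.0557512 , 1.15760622]), 'orientation': array([-3.00272328, -0.00804   , -1.57626709])}
side {'mtx': array([[423.20892677,   0.        , 277.59572377],
       [  0.        , 423.20892677, 200.70080924],
       [  0.        ,   0.        ,   1.        ]]), 'k1': 0.0027352463668773364, 'eye': array([ 0.52356089, -0.48454123,  0.42588115]), 'orientation': array([-2.11889343, -0.01688332, -0.19789701])}
```

View pics/top0.png

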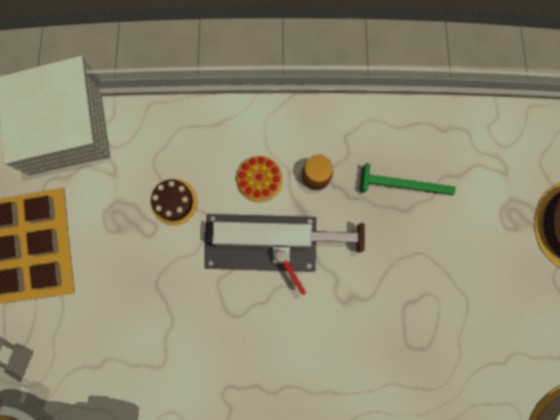

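View pics/side0.png

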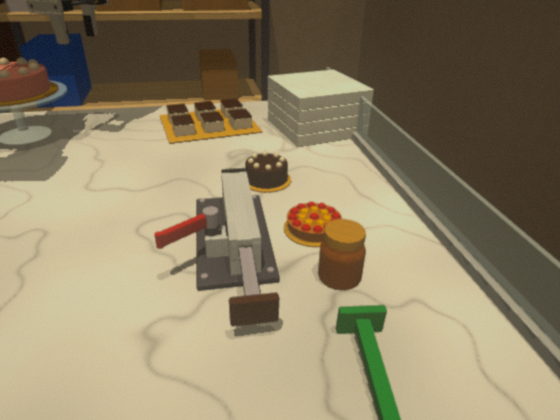

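The crossbar could be either of two things: the bare steel tube with the dark wooden bar at top px (361,237), or the green T-piece at (366,178). The description says bare steel, so I choose the first. The lever is the red bar from (282,255) to (303,292). Next I'll measure and check a close crop.

```bash
cat > h.py <<'E'
import numpy as np, cv2
from scipy.spatial.transform import Rotation as R
def ray(cp,uv):
    K=cp["mtx"];x=(uv[0]-K[0,2])/K[0,0];y=(uv[1]-K[1,2])/K[1,1]
    rd=np.hypot(x,y);r=rd
    for _ in range(30): r=rd/(1+cp["k1"]*r*r)
    s=r/rd if rd>0 else 1
    v=np.array([x*s,y*s,1]);return R.from_euler('xyz',cp["orientation"]).apply(v)
def onz(cp,uv,z):
    v=ray(cp,uv);return cp["eye"]+v*(z-cp["eye"][2])/v[2]
def proj(cp,P):
    p=R.from_euler('xyz',cp["orientation"]).inv().apply(np.asarray(P)-cp["eye"]);x,y=p[:2]/p[2];f=1+cp["k1"]*(x*x+y*y)
    return cp["mtx"][0,0]*x*f+cp["mtx"][0,2],cp["mtx"][1,1]*y*f+cp["mtx"][1,2]
E
python3 - <<'E'
from station import camera_params
from h import *
cp=camera_params("top")
im=cv2.imread("pics/top0.png");c=im[200:310,190:380]
cv2.imwrite("pics/crop0.png",cv2.resize(c,None,fx=4,fy=4,interpolation=cv2.INTER_CUBIC))
hsv=cv2.cvtColor(im,cv2.COLOR_BGR2HSV);print(hsv[237,361],hsv[237,260],hsv[280,297],hsv[265,230])
def rect(m,z,roi):
    M=np.zeros_like(m);x0,y0,x1,y1=roi;M[y0:y1,x0:x1]=m[y0:y1,x0:x1]
    cs,_=cv2.findContours(M,cv2.RETR_EXTERNAL,cv2.CHAIN_APPROX_NONE);k=max(cs,key=cv2.contourArea)
    P=np.array([onz(cp,p[0].astype(float),z)[:2] for p in k]).astype(np.float32)*1000
    return cv2.minAreaRect(P),cv2.minAreaRect(k)
red=((hsv[:,:,0]<8)|(hsv[:,:,0]>172))&(hsv[:,:,1]>150)&(hsv[:,:,2]>80)
print("lever",rect(red.astype(np.uint8),.086,(270,245,315,300)))
print("plate+",rect(((hsv[:,:,2]<100)).astype(np.uint8),.012,(195,205,322,280)))
print("sleeve",rect(((hsv[:,:,2]>140)).astype(np.uint8),.075,(210,219,312,248)))
print("bar",rect(((hsv[:,:,2]<110)).astype(np.uint8),.071,(352,215,375,260)))
E
```

```text
[  9 162  71] [ 34  35 173] [  3 185 165] [13 26 69]
lever (((489.6804504394531, 20.72971534729004), (73.53620910644531, 10.549844741821289), 33.34253692626953), ((294.34613037109375, 277.26922607421875), (36.88756561279297, 5.269651412963867), 56.3099365234375))
plate+ (((558.3446044921875, 96.20664978027344), (243.41505432128906, 135.98484802246094), 87.3388671875), ((257.92633056640625, 246.26776123046875), (112.77713775634766, 63.153533935546875), 2.38594388961792))
sleeve (((578.5934448242188, 85.16825103759766), (199.3102264404297, 43.824440002441406), 88.47222900390625), ((262.15155029296875, 233.68115234375), (97.95359802246094, 21.439149856567383), 1.2730300426483154))
bar (((570.1914672851562, -111.13487243652344), (24.882240295410156, 59.90502166748047), 88.70692443847656), ((358.0, 237.5), (29.0, 12.0), 90.0))
```

View pics/crop0.png

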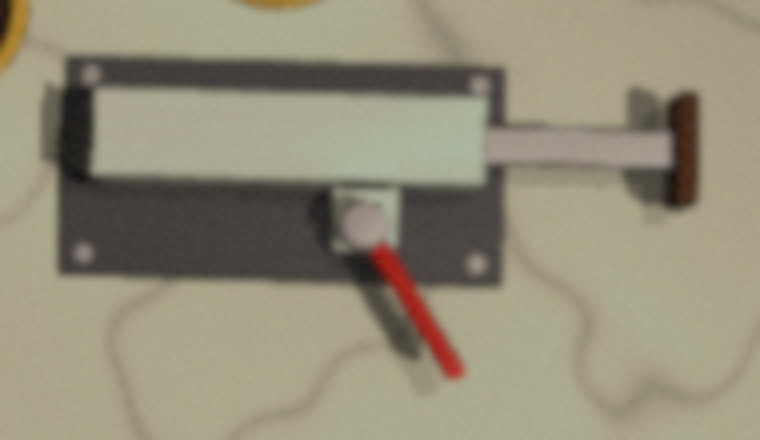

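The crop shows a steel tube leaving the sleeve with the dark wooden bar on it, at crop (685,150), and the red lever. The sleeve measures 199 x 44 mm, which fits the given size. Next I'll work out the waypoints.

```bash
python3 - <<'E'
from station import camera_params
from h import *
cp=camera_params("top")
for n,uv,z in [("bar outer top corner lo",(364.5,251.5),.071),("bar outer top corner hi",(364.3,224),.071),("plate TL",(207,214.5),.012),("TR",(315.7,217),.012),("BR",(315,271),.012),("BL",(204.7,268),.012),("mouth hi",(312.2,224.3),.075),("mouth lo",(311.7,246.5),.075),("cap-edge hi",(213.5,221.5),.075),("cap-edge lo",(212.8,244.3),.075),("lever tip",(304.2,293.5),.086),("hubtop",(282,255),.09),("jar",(318,172),.085),("tart",(259,178),.03),("cake",(172,200),.05)]:
    print(n,(onz(cp,uv,z)*1000).round(0))
# side view check of bar bottom/top outer edges
im=cv2.imread("pics/side0.png")[190:340,150:300];cv2.imwrite("pics/crop1.png",cv2.resize(im,None,fx=5,fy=5,interpolation=cv2.INTER_CUBIC)[:600])
cs=camera_params("side")
y=np.deg2rad(-1.4)
O=np.array([.5786,.0852]);M=np.array([[np.cos(y),-np.sin(y)],[np.sin(y),np.cos(y)]])
for n,l,z in [("mouth lt",(-22,-100),.075),("mouth rt",(22,-100),.075),("hinge",(-45,-40),.086),("plate fl",(-60,-120),.012),("plate fr",(60,-120),.012)]:
    P=np.r_[O+M@np.array(l)/1000,z]; print(n,P.round(3),"side px",np.round(proj(cs,P),1),"top",np.round(proj(cp,P),1))
E
```

```text
bar outer top corner lo [ 541. -124.   71.]
bar outer top corner hi [ 598. -125.   71.]
plate TL [627. 206.  12.]
TR [621. -29.  12.]
BR [504. -26.  12.]
BL [511. 210.  12.]
mouth hi [597. -17.  75.]
mouth lo [552. -15.  75.]
cap-edge hi [604. 185.  75.]
cap-edge lo [557. 186.  75.]
lever tip [457.   1.  86.]
hubtop [534.  45.  90.]
jar [704. -30.  85.]
tart [704.  93.  30.]
cake [653. 276.  50.]
mouth lt [ 0.554 -0.014  0.075] side px [227.8 240.9] top [311.1 245.4]
mouth rt [ 0.598 -0.015  0.075] side px [259.6 238. ] top [311.4 223.9]
hinge [0.533 0.046 0.086] side px [208.7 212. ] top [281.4 255.8]
plate fl [ 0.516 -0.033  0.012] side px [203.5 288.1] top [318.3 265.6]
plate fr [ 0.636 -0.036  0.012] side px [287.8 279.1] top [318.9 210.2]
```

View pics/crop1.png

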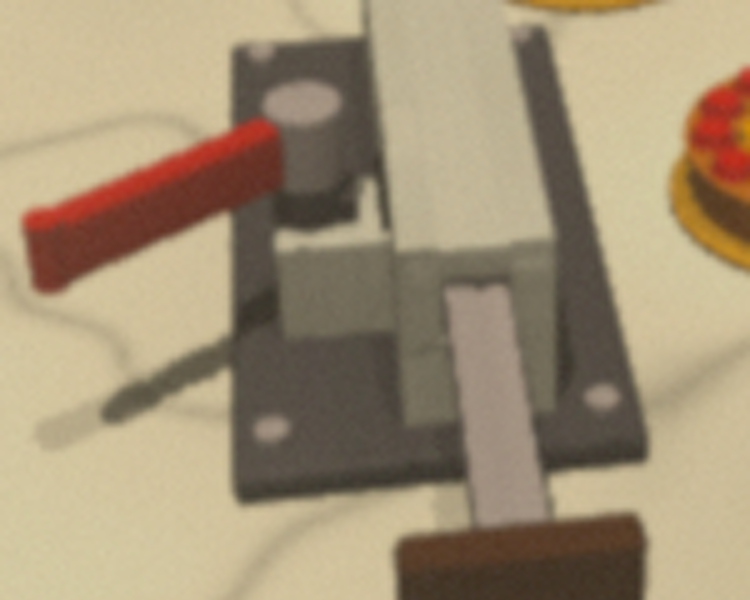

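>>> arm_command(
  targets=[
    [[0,0,-0.07],[16,-43,0],1],
    [[0,0,-0.07],[16,-43,0],1],
    [[0,0,-0.07],[16,-43,0],1],
    [[0,0,-0.07],[16,-43,0],1],
    [[0,0,-0.07],[16,-43,0],1],
    [[0,0,-0.07],[16,-43,0],1],
    [[0,0,-0.07],[16,-43,0],1],
    [[0,0,-0.07],[16,-43,0],1],
  ],
  squeeze=20,
)

```text
t: 0.9
eef_pos: [0.4051, 0.2696, 0.4046]
ee_rot: [3.142, 0.0, -0.985]
force: [1.2, -0.7, 0.8]
width: 0.0289
```

>>> arm_command(
  targets=[
    [[0,0,-0.07],[16,-43,0],1],
    [[0,0,-0.07],[16,-43,0],1],
    [[0,0,-0.07],[16,-43,0],1],
    [[0,0,-0.07],[16,-43,0],1],
    [[0,0,-0.07],[16,-43,0],1],
    [[0,0,-0.07],[16,-43,0],1],
    [[0,0,-0.07],[16,-43,0],1],
    [[0,0,-0.07],[16,-43,0],1],
  ],
)

```text
t: 1.7
eef_pos: [0.5331, -0.0744, 0.4046]
ee_rot: [3.141, 0.0, -1.546]
force: [1.3, 0.9, -0.1]
width: 0.0005
```

>>> arm_command(
  targets=[
    [[0,0,-0.02],[13,-30,0],1],
    [[0,0,-0.02],[13,-30,0],1],
    [[0,0,-0.01],[13,-31,0],1],
    [[0,0,0],[0,0,-40],1],
    [[0,0,0],[0,0,-40],1],
    [[0,0,0],[0,0,-40],1],
  ],
)

```text
t: 2.3
eef_pos: [0.5716, -0.164, 0.2832]
ee_rot: [-3.141, 0.0, -1.594]
force: [0.5, 0.2, -0.1]
width: 0.0004
```

```bash
python3 - <<'E'
from station import *
import cv2
p,d=grab_frame("side"); cv2.imwrite("pics/side1.png",p[:,:,::-1]); s=get_state();print(s['force'],s['eef_pos'],s['t'])
E
```

```text
[-3.30475285  0.35557181 -6.83278719] [ 0.56915741 -0.16348555  0.27603631] 2.35
```

View pics/side1.png

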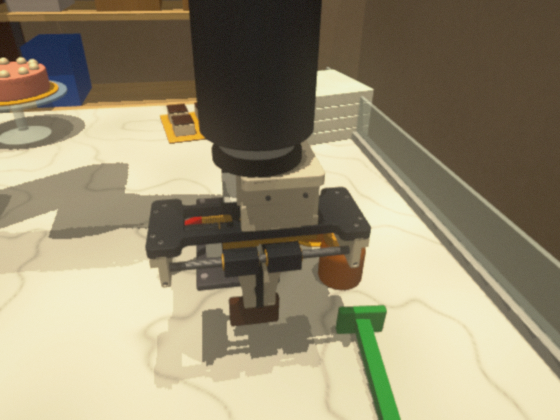

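>>> arm_command(
  targets=[
    [[0,0,0],[0,0,0],1],
    [[0,0,0],[0,0,0],1],
  ],
)

```text
t: 2.55
eef_pos: [0.5729, -0.1635, 0.2863]
ee_rot: [-3.14, -0.001, -1.592]
force: [-0.2, 0.0, 1.2]
width: 0.0005
```

>>> arm_command(
  targets=[
    [[0,0,0],[0,0,-10],1],
    [[0,0,0],[0,0,-20],1],
    [[0,0,0],[0,0,-20],1],
    [[0,0,0],[0,0,-10],1],
    [[0,0,0],[0,0,-5],1],
    [[0,0,0],[0,0,0],1],
    [[0,0,0],[0,0,0],1],
  ],
)

```text
t: 3.25
eef_pos: [0.5724, -0.1635, 0.2206]
ee_rot: [-3.14, -0.0, -1.593]
force: [0.1, 0.1, 0.5]
width: 0.0008
```

```bash
python3 - <<'E'
from station import *
import cv2
s=get_state();print(s['force'],s['eef_pos'],s['t'])
p,d=grab_frame("side"); cv2.imwrite("pics/side2.png",p[:,:,::-1])
E
```

```text
[0.09945777 0.0873316  0.47122466] [ 0.57242198 -0.1634728   0.22059501] 3.25
```

View pics/side2.png

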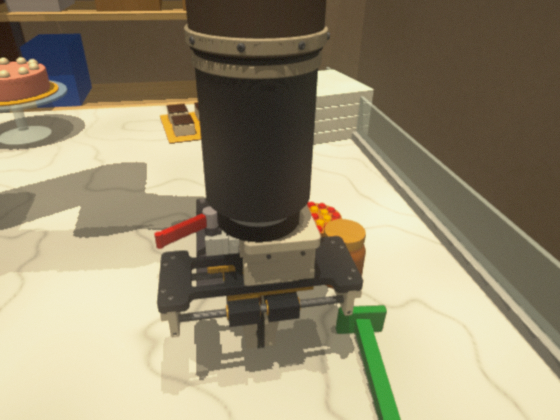

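>>> arm_command(
  targets=[
    [[0,0,0],[0,4,0],1],
    [[0,0,0],[0,5,0],1],
    [[0,0,0],[0,5,0],1],
    [[0,0,0],[0,4,0],1],
    [[0,0,0],[0,3,0],1],
    [[0,0,0],[0.1,3,0],1],
    [[0,0,0],[0.1,3,0],1],
    [[0,0,0],[0.1,3,0],1],
  ],
)

```text
t: 4.1
eef_pos: [0.5724, -0.1335, 0.2198]
ee_rot: [-3.141, -0.0, -1.593]
force: [-0.1, -4.7, 1.2]
width: 0.0004
```

>>> arm_command(
  targets=[
    [[0,0,0],[0.1,3,0],1],
    [[0,0,0],[0.1,3,0],1],
    [[0,0,0],[0.1,3,0],1],
    [[0,0,0],[0.1,3,0],1],
    [[0,0,0],[0.1,3,0],1],
    [[0,0,0],[0.1,3,0],1],
  ],
)

```text
t: 4.7
eef_pos: [0.5732, -0.1163, 0.2206]
ee_rot: [-3.141, -0.002, -1.593]
force: [-0.5, -10.6, 7.1]
width: 0.0005
```

>>> arm_command(
  targets=[
    [[0,0,0],[0,0,0],1],
    [[0,0,0],[0,0,0],1],
  ],
)

```text
t: 4.9
eef_pos: [0.5733, -0.116, 0.2205]
ee_rot: [-3.14, -0.001, -1.593]
force: [0.3, -7.0, 4.8]
width: 0.0001
```

```bash
python3 - <<'E'
from station import *
import cv2
s=get_state();print(s['force'],s['moment'],s['eef_pos'],s['t'])
p,d=grab_frame("side"); cv2.imwrite("pics/side3.png",p[:,:,::-1])
p,d=grab_frame("top"); cv2.imwrite("pics/top3.png",cv2.resize(p[180:320,180:400,::-1],None,fx=3.5,fy=3.5))
E
```

```text
[ 0.26690568 -6.97538139  4.76372036] [-2.11017829 -0.1468148  -0.04172925] [ 0.57325155 -0.11599672  0.22046871] 4.9
```

View pics/side3.png

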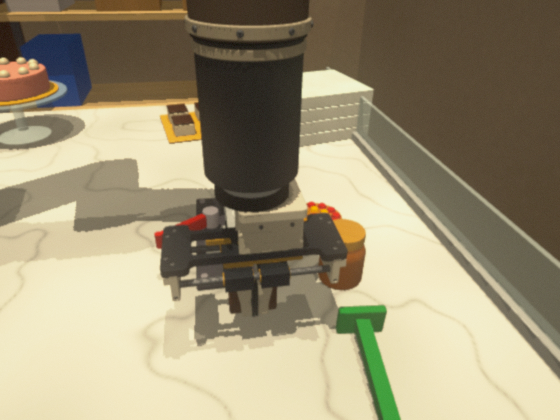

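View pics/top3.png

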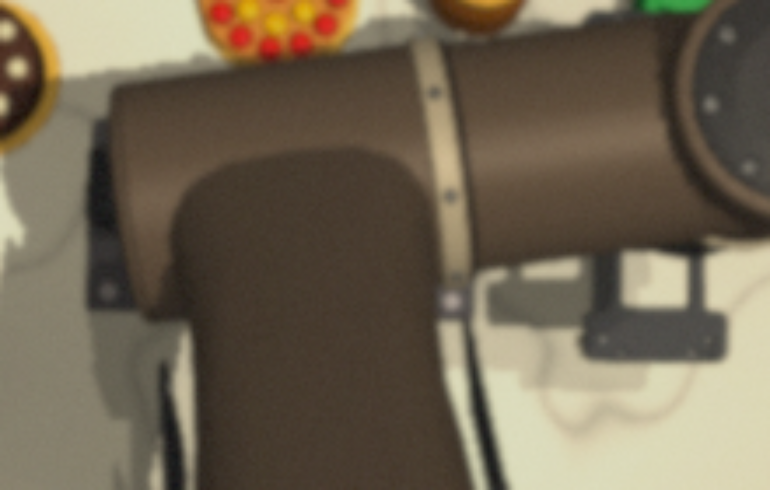

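>>> arm_command(
  targets=[
    [[0,0,0],[0,-4,0],1],
    [[0,0,0],[0,-3,0],1],
    [[0,0,0],[0,0,-5],1],
    [[0,0,0],[0,0,-5],1],
    [[0,0,0],[0,0,0],1],
    [[0,0,0],[0,0,0],1],
  ],
)

```text
t: 5.6
eef_pos: [0.5728, -0.1223, 0.2092]
ee_rot: [3.141, -0.0, -1.593]
force: [0.7, -0.0, 0.3]
width: 0.0005
```

>>> arm_command(
  targets=[
    [[0,0,0],[0,3,0],1],
    [[0,0,0],[0,3,0],1],
    [[0,0,0],[0.1,2,0],1],
    [[0,0,0],[0.1,2,0],1],
    [[0,0,0],[0.1,2,0],1],
    [[0,0,0],[0.1,2,0],1],
  ],
)

```text
t: 6.2
eef_pos: [0.5734, -0.1086, 0.21]
ee_rot: [-3.141, -0.0, -1.593]
force: [-0.0, -5.4, 3.6]
width: 0.0003
```

>>> arm_command(
  targets=[
    [[0,0,0],[0.1,2,0.4],1],
    [[0,0,0],[0.1,2,0.4],1],
    [[0,0,0],[0,2,0.2],1],
    [[0,0,0],[0.1,2,0],1],
  ],
)

```text
t: 6.6
eef_pos: [0.5736, -0.1003, 0.2107]
ee_rot: [-3.142, 0.0, -1.593]
force: [0.0, -2.7, 1.6]
width: 0.0003
```

>>> arm_command(
  targets=[
    [[0,0,0],[0.1,2,0.2],1],
    [[0,0,0],[0,2,0.2],1],
    [[0,0,0],[0.1,2,0.1],1],
  ],
)

```text
t: 6.9
eef_pos: [0.5738, -0.0943, 0.2112]
ee_rot: [-3.141, -0.0, -1.593]
force: [-0.9, -3.7, 2.1]
width: 0.0007
```

>>> arm_command(
  targets=[
    [[0,0,0],[0,1.5,0.1],1],
    [[0,0,0],[0.1,1.5,0],1],
  ],
)

```text
t: 7.1
eef_pos: [0.5739, -0.0913, 0.2113]
ee_rot: [-3.142, -0.0, -1.593]
force: [-0.5, -3.8, 2.1]
width: 0.0007
```

>>> arm_command(
  targets=[
    [[0,0,0],[0,1.5,0],1],
    [[0,0,0],[0.1,1.5,0],1],
  ],
)

```text
t: 7.3
eef_pos: [0.5739, -0.0884, 0.2113]
ee_rot: [3.142, -0.0, -1.593]
force: [-0.6, -4.0, 1.6]
width: 0.0007
```

>>> arm_command(
  targets=[
    [[0,0,0],[0,1,0],1],
    [[0,0,0],[0.1,1,0],1],
  ],
)

```text
t: 7.5
eef_pos: [0.5741, -0.0864, 0.2113]
ee_rot: [-3.142, 0.0, -1.593]
force: [0.3, -3.5, 2.7]
width: 0.0003
```

>>> arm_command(
  targets=[
    [[0,0,0],[0,1,0],1],
    [[0,0,0],[0,1,0],1],
  ],
)

```text
t: 7.7
eef_pos: [0.5741, -0.0844, 0.2113]
ee_rot: [-3.142, -0.0, -1.593]
force: [0.5, -4.0, 3.1]
width: 0.0007
```

>>> arm_command(
  targets=[
    [[0,0,0],[0,1,0],1],
    [[0,0,0],[0.1,1,0],1],
  ],
)

```text
t: 7.9
eef_pos: [0.5742, -0.0824, 0.2113]
ee_rot: [3.142, -0.0, -1.593]
force: [0.1, -3.2, 2.3]
width: 0.0006
```

>>> arm_command(
  targets=[
    [[0,0,0],[0,1,0],1],
    [[0,0,0],[0,1,0],1],
  ],
)

```text
t: 8.1
eef_pos: [0.5742, -0.0804, 0.2113]
ee_rot: [-3.142, -0.0, -1.593]
force: [0.2, -3.5, 3.5]
width: 0.0006
```

>>> arm_command(
  targets=[
    [[0,0,0],[0,1,0.1],1],
    [[0,0,0],[0.1,1,0.2],1],
  ],
)

```text
t: 8.3
eef_pos: [0.5742, -0.0783, 0.2114]
ee_rot: [3.141, 0.0, -1.593]
force: [-0.6, -1.8, -0.1]
width: 0.0002
```

>>> arm_command(
  targets=[
    [[0,0,0],[0,1,0],1],
    [[0,0,0],[0,1,0],1],
  ],
)

```text
t: 8.5
eef_pos: [0.5742, -0.0763, 0.2114]
ee_rot: [3.141, 0.0, -1.593]
force: [-0.0, -2.8, 0.9]
width: 0.0002
```

>>> arm_command(
  targets=[
    [[0,0,0],[0.1,1,0.1],1],
    [[0,0,0],[0,1,0],1],
  ],
)

```text
t: 8.7
eef_pos: [0.5742, -0.0743, 0.2114]
ee_rot: [3.141, 0.0, -1.593]
force: [-0.2, -2.1, -0.4]
width: 0.0005
```

>>> arm_command(
  targets=[
    [[0,0,0],[0.1,1,0],1],
    [[0,0,0],[0,1,0],1],
  ],
)

```text
t: 8.9
eef_pos: [0.5743, -0.0724, 0.2115]
ee_rot: [3.141, -0.0, -1.593]
force: [-0.6, -4.6, -1.3]
width: 0.0006
```

>>> arm_command(
  targets=[
    [[0,0,0],[0,0.5,0],1],
    [[0,0,0],[0,0.5,0],1],
  ],
)

```text
t: 9.1
eef_pos: [0.5742, -0.0718, 0.2115]
ee_rot: [3.141, -0.0, -1.593]
force: [0.3, -5.9, -1.9]
width: 0.0005
```

>>> arm_command(
  targets=[
    [[0,0,0],[0,0.5,0],1],
    [[0,0,0],[0,0.5,0],1],
  ],
)

```text
t: 9.3
eef_pos: [0.5741, -0.0711, 0.2115]
ee_rot: [3.14, -0.001, -1.593]
force: [0.2, -8.5, -1.8]
width: 0.0006
```

>>> arm_command(
  targets=[
    [[0,0,0],[0,0.5,0],1],
    [[0,0,0],[0,0.3,0],1],
    [[0,0,0],[0,0,0],1],
  ],
)

```text
t: 9.6
eef_pos: [0.5741, -0.0706, 0.2115]
ee_rot: [3.14, -0.001, -1.593]
force: [0.7, -9.8, -1.2]
width: 0.0006
```

>>> arm_command(
  targets=[
    [[0,0,0],[0,0.5,0],1],
    [[0,0,0],[0,0,0],1],
    [[0,0,0],[0,0,0],1],
  ],
)

```text
t: 9.9
eef_pos: [0.574, -0.0702, 0.2115]
ee_rot: [3.14, -0.001, -1.593]
force: [-0.0, -9.6, -2.2]
width: 0.0004
```

>>> arm_command(
  targets=[
    [[0,0,0],[0,-2,0],1],
    [[0,0,0],[0,-8,0],1],
    [[0,0,0],[0,-15,0],1],
    [[0,0,0],[0,-5,10],1],
    [[0,0,0],[0,0,25],1],
    [[0,0,0],[0,0,25],1],
    [[0,0,0],[0,0,15],1],
    [[0,0,0],[0,0,0],1],
  ],
)

```text
t: 10.7
eef_pos: [0.5754, -0.0995, 0.2901]
ee_rot: [-3.136, 0.001, -1.593]
force: [-0.1, 0.5, -0.5]
width: 0.0001
```

>>> arm_command(
  targets=[
    [[0,0,0.1],[-12,10,0],1],
    [[0,0,0.1],[-15,15,0],1],
    [[0,0,0.1],[-18,16,0],1],
    [[0,0,0.1],[-18,16,0],1],
    [[0,0,0.1],[-12,14,0],1],
    [[0,0,0.08],[-6,7,0],1],
    [[0,0,0],[0,0,0],1],
    [[0,0,0],[0,0,0],1],
  ],
)

```text
t: 11.5
eef_pos: [0.4936, -0.0212, 0.2868]
ee_rot: [-3.141, -0.0, -1.015]
force: [-0.3, 0.1, -0.3]
width: 0.0006
```

```bash
python3 - <<'E'
from station import *
import cv2
s=get_state();print(s['force'],s['eef_pos'],s['ee_rot'],s['q'],s['t'])
p,d=grab_frame("side"); cv2.imwrite("pics/side4.png",p[:,:,::-1])
p,d=grab_frame("wrist"); cv2.imwrite("pics/wrist4.png",p[:,:,::-1])
E
```

```text
[-0.33758172  0.06950275 -0.33359972] [ 0.49360876 -0.02124593  0.28682411] [-3.14123097e+00 -4.51290272e-05 -1.01452508e+00] [ 3.55657942e-01  1.76285128e-01 -5.39748616e-01 -3.69274339e-05
 -8.54399156e-01  2.00637555e-01] 11.5
```

View pics/side4.png

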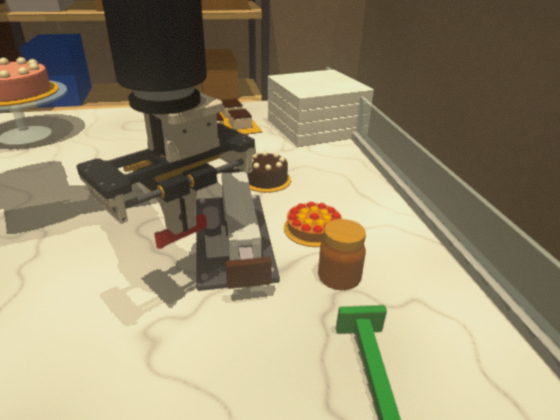

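View pics/wrist4.png

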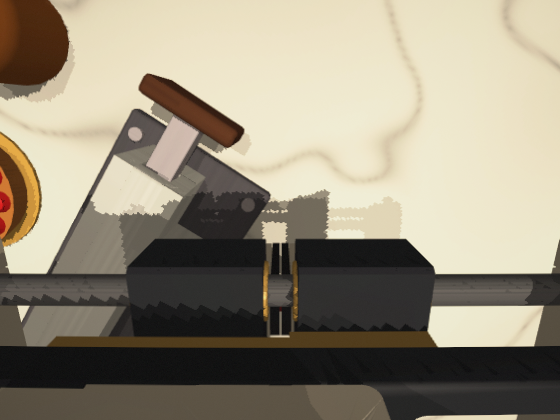

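>>> arm_command(
  targets=[
    [[0,0,0],[0,0,-12],1],
    [[0,0,0],[0,0,-18],1],
    [[0,0,0],[0,0,-13],1],
    [[0,0,0],[0,0,-6],1],
    [[0,0,0],[0,0,0],1],
    [[0,0,0],[0,0,0],1],
  ],
)

```text
t: 12.2
eef_pos: [0.4937, -0.0213, 0.2376]
ee_rot: [3.141, -0.0, -1.013]
force: [-0.2, -0.6, 0.5]
width: 0.0002
```

```bash
python3 - <<'E'
from station import *
import cv2
s=get_state();print(s['force'],s['eef_pos'],s['ee_rot'],s['t'])
p,d=grab_frame("side"); cv2.imwrite("pics/side5.png",cv2.resize(p[150:300,60:300,::-1],None,fx=3.3,fy=3.3))
E
```

```text
[-0.19115611 -0.63174175  0.45835454] [ 0.493718   -0.02126546  0.23762329] [ 3.14128972e+00 -1.03885049e-04 -1.01308999e+00] 12.2
```

View pics/side5.png

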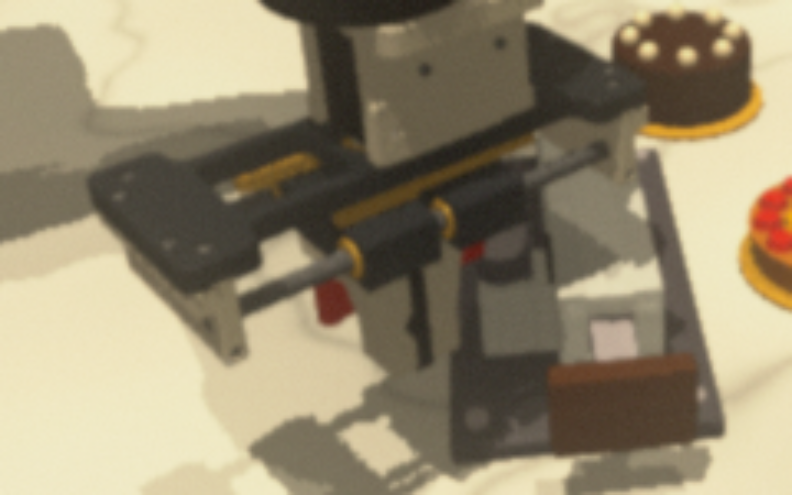

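```bash
python3 - <<'E'
import numpy as np
P=np.array([533.,46]);prev=None
for th in np.arange(212,87,-6):
    t=np.deg2rad(th);u=np.array([np.cos(t),np.sin(t)]);n=np.array([np.sin(t),-np.cos(t)])
    c=P+70*u-15*n
    print(th,c.round(1),"" if prev is None else (c-prev).round(1),'yaw',round(np.deg2rad(th-270),3));prev=c
E
```

```text
212 [481.6  -3.8]  yaw -1.012
206 [476.7   1.8] [-4.9  5.6] yaw -1.117
200 [472.4   8. ] [-4.3  6.1] yaw -1.222
194 [468.7  14.5] [-3.6  6.5] yaw -1.326
188 [465.8  21.4] [-2.9  6.9] yaw -1.431
182 [463.6  28.6] [-2.2  7.2] yaw -1.536
176 [462.1  35.9] [-1.4  7.4] yaw -1.641
170 [461.5  43.4] [-0.7  7.5] yaw -1.745
164 [461.6  50.9] [0.1 7.5] yaw -1.85
158 [462.5  58.3] [0.9 7.4] yaw -1.955
152 [464.2  65.6] [1.7 7.3] yaw -2.059
146 [466.6  72.7] [2.4 7.1] yaw -2.164
140 [469.7  79.5] [3.2 6.8] yaw -2.269
134 [473.6  85.9] [3.8 6.4] yaw -2.374
128 [478.1  91.9] [4.5 6. ] yaw -2.478
122 [483.2  97.4] [5.1 5.5] yaw -2.583
116 [488.8 102.3] [5.6 4.9] yaw -2.688
110 [495.  106.6] [6.1 4.3] yaw -2.793
104 [501.5 110.3] [6.5 3.6] yaw -2.897
98 [508.4 113.2] [6.9 2.9] yaw -3.002
92 [515.6 115.4] [7.2 2.2] yaw -3.107
```

>>> arm_command(
  targets=[
    [[0,0,0],[-4,6,0],1],
    [[0,0,0],[-4,6,0],1],
    [[0,0,0],[-4,5.5,0],1],
    [[0,0,-0.105],[-4.9,5.6,0],1],
    [[0,0,-0.105],[-4.3,6.1,0],1],
  ],
)

```text
t: 12.75
eef_pos: [0.4718, 0.0085, 0.2381]
ee_rot: [-3.141, -0.0, -1.226]
force: [1.0, -4.6, 0.3]
width: 0.0005
```

Contact made, with resistance that fits the lever spring. I'll carry on along the arc.

>>> arm_command(
  targets=[
    [[0,0,-0.105],[-3.6,6.5,0],1],
    [[0,0,-0.105],[-2.9,6.9,0],1],
    [[0,0,-0.105],[-2.2,7.2,0],1],
    [[0,0,-0.105],[-1.4,7.4,0],1],
    [[0,0,-0.105],[-0.7,7.5,0],1],
  ],
)

```text
t: 13.25
eef_pos: [0.4603, 0.0433, 0.238]
ee_rot: [3.14, -0.002, -1.751]
force: [-1.2, -7.1, 5.4]
width: 0.0002
```

```bash
python3 - <<'E'
from station import *
import cv2
s=get_state();print(s['force'],s['eef_pos'],s['ee_rot'],s['t'])
p,d=grab_frame("side"); cv2.imwrite("pics/side6.png",cv2.resize(p[130:300,60:300,::-1],None,fx=3.3,fy=3.3))
E
```

```text
[-1.16751511 -7.05260517  5.38025776] [0.46032764 0.04333059 0.23796501] [ 3.14037476e+00 -1.91889211e-03 -1.75142033e+00] 13.25
```

View pics/side6.png

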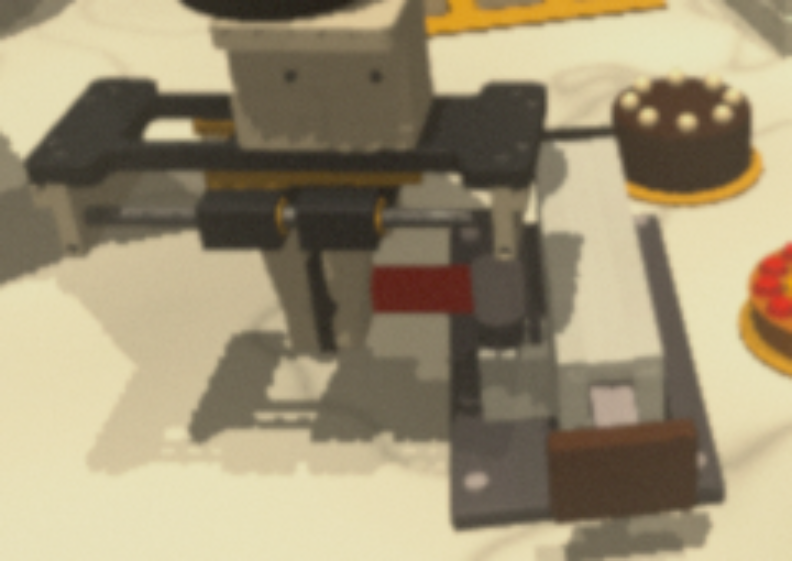

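>>> arm_command(
  targets=[
    [[0,0,-0.105],[0.1,7.5,0],1],
    [[0,0,-0.105],[0.9,7.4,0],1],
    [[0,0,-0.105],[1.7,7.3,0],1],
    [[0,0,-0.105],[2.4,7.1,0],1],
    [[0,0,-0.105],[3.2,6.8,0],1],
  ],
)

```text
t: 13.8
eef_pos: [0.4676, 0.0789, 0.237]
ee_rot: [3.139, -0.005, -2.275]
force: [-6.9, -3.6, 3.0]
width: 0.0002
```

>>> arm_command(
  targets=[
    [[0,0,-0.105],[3.8,6.4,0],1],
    [[0,0,-0.105],[4.5,6,0],1],
    [[0,0,-0.105],[5.1,5.5,0],1],
    [[0,0,-0.105],[5.6,4.9,0],1],
  ],
)

```text
t: 14.2
eef_pos: [0.4875, 0.1025, 0.2371]
ee_rot: [3.141, -0.003, -2.695]
force: [-2.6, 0.0, -1.8]
width: 0.0002
```

>>> arm_command(
  targets=[
    [[0,0,-0.105],[6.1,4.3,0],1],
    [[0,0,-0.105],[6.5,3.6,0],1],
    [[0,0,-0.105],[6.5,2.9,0],1],
    [[0,0,0],[0,0,0],1],
    [[0,0,0],[0,0,0],1],
  ],
)

```text
t: 14.7
eef_pos: [0.5075, 0.1134, 0.2376]
ee_rot: [3.141, -0.0, -3.004]
force: [-0.4, 0.1, -0.7]
width: 0.0008
```

```bash
python3 - <<'E'
from station import *
import cv2
s=get_state();print(s['force'],s['eef_pos'],s['ee_rot'],s['t'])
p,d=grab_frame("side"); cv2.imwrite("pics/side7.png",cv2.resize(p[130:300,60:300,::-1],None,fx=3.3,fy=3.3))
E
```

```text
[-0.43208349  0.14380609 -0.6991353 ] [0.50751496 0.11339082 0.23764718] [ 3.14138799e+00 -3.53230812e-05 -3.00353715e+00] 14.7
```

View pics/side7.png

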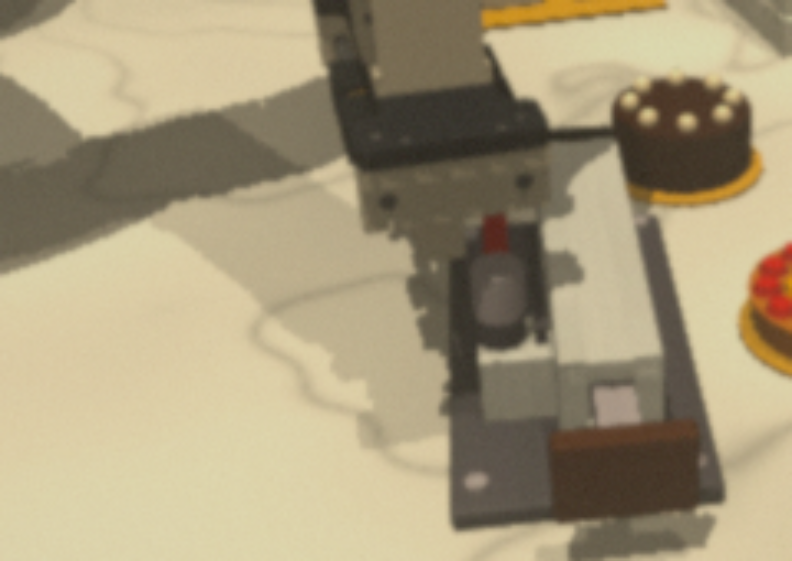

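The lever has snapped over: it lies along the sleeve and there's no force on the tool. I'll retreat and check.

>>> arm_command(
  targets=[
    [[0,0,0],[-6,0,0],1],
    [[0,0,0],[-15,0,0],1],
    [[0,0,0],[-10,0,10],1],
    [[0,0,0],[0,0,30],1],
    [[0,0,0],[0,0,40],1],
    [[0,0,0],[0,20,40],1],
    [[0,0,0],[0,40,20],1],
    [[0,0,0],[0,45,0],1],
  ],
)

```text
t: 15.55
eef_pos: [0.4768, 0.2188, 0.3829]
ee_rot: [3.137, 0.007, -3.008]
force: [1.0, 0.1, -0.4]
width: 0.0005
```

>>> arm_command(
  targets=[
    [[0,0,0],[-10,45,0],1],
    [[0,0,0],[-10,45,0],1],
    [[0,0,0],[-10,45,0],1],
    [[0,0,0],[-10,40,0],1],
    [[0,0,0],[-10,20,0],1],
    [[0,0,0],[0,0,0],1],
    [[0,0,0],[0,0,0],1],
  ],
)

```text
t: 16.25
eef_pos: [0.4261, 0.4132, 0.3781]
ee_rot: [-3.142, -0.0, -3.006]
force: [1.0, -0.0, -1.0]
width: 0.0006
```

```bash
python3 - <<'E'
from station import *
from h import *
s=get_state();print(s['force'],s['eef_pos'],s['t'])
p,d=grab_frame("side"); cv2.imwrite("pics/side8.png",p[:,:,::-1])
p,d=grab_frame("top"); cv2.imwrite("pics/top8f.png",p[:,:,::-1]);cv2.imwrite("pics/top8.png",cv2.resize(p[130:300,150:400,::-1],None,fx=3.2,fy=3.2,interpolation=cv2.INTER_CUBIC))
im=p[:,:,::-1].copy();hsv=cv2.cvtColor(im,cv2.COLOR_BGR2HSV);cp=camera_params("top")
red=(((hsv[:,:,0]<8)|(hsv[:,:,0]>172))&(hsv[:,:,1]>150)&(hsv[:,:,2]>60)).astype(np.uint8)
M=np.zeros_like(red);M[245:275,225:290]=red[245:275,225:290]
k=max(cv2.findContours(M,cv2.RETR_EXTERNAL,cv2.CHAIN_APPROX_NONE)[0],key=cv2.contourArea)
print("lever",cv2.minAreaRect(np.array([onz(cp,q[0].astype(float),.086)[:2]*1000 for q in k],np.float32)))
E
```

```text
[ 0.99016828 -0.00236383 -1.00963216] [0.42614832 0.41316169 0.3781152 ] 16.25
lever ((534.9163818359375, 99.18220520019531), (76.69711303710938, 13.468950271606445), 86.59754943847656)
```

View pics/top8.png

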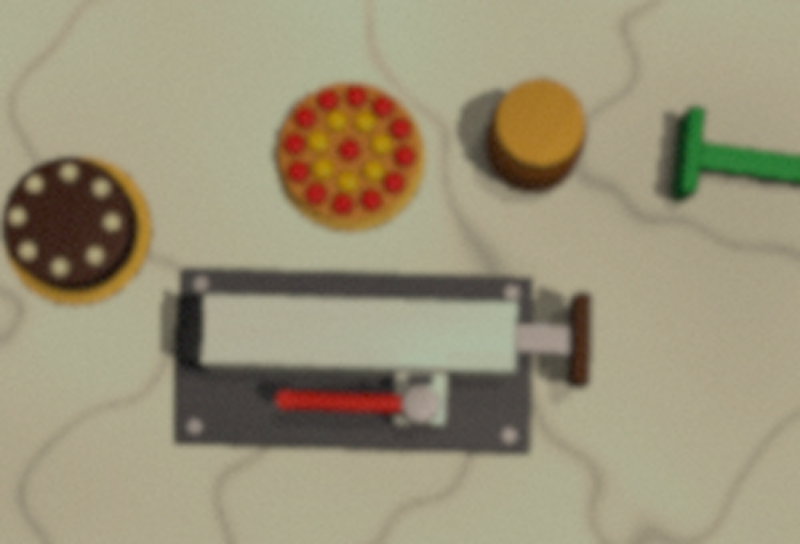

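View pics/side8.png

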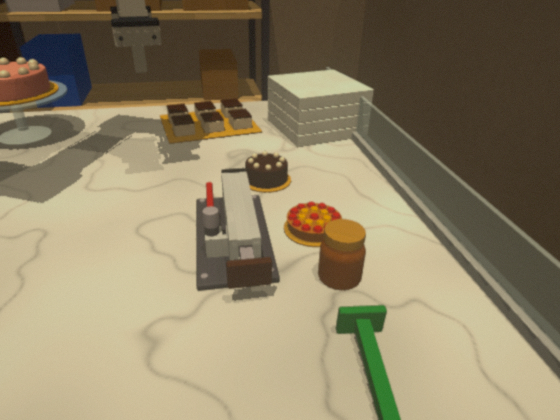

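```bash
python3 - <<'E'
from station import camera_params
from h import *
cp=camera_params("top")
im=cv2.imread("pics/top8f.png").astype(float).mean(2)
row=im[226:246].mean(0);g=np.gradient(row)
print([(i,int(row[i])) for i in range(306,342)])
row2=im[224:230].mean(0);print([(i,int(row2[i])) for i in range(306,342)])
for u in (311,312,333.5,334,334.5): print(u,onz(cp,(u,235),.071)[1].round(4),onz(cp,(u,235),.075)[1].round(4))
a=cv2.imread("pics/top0.png");b=cv2.imread("pics/top8f.png")
for n,(x,y) in dict(jar=(318,172),tart=(259,178),cake=(172,200)).items():
    t=a[y-25:y+26,x-25:x+26]; r=cv2.matchTemplate(b[y-33:y+34,x-33:x+34],t,cv2.TM_CCOEFF_NORMED);print(n,cv2.minMaxLoc(r)[1::2])
E
```

```text
[(306, 169), (307, 169), (308, 169), (309, 165), (310, 153), (311, 132), (312, 113), (313, 103), (314, 103), (315, 107), (316, 115), (317, 120), (318, 118), (319, 114), (320, 113), (321, 112), (322, 110), (323, 108), (324, 108), (325, 107), (326, 101), (327, 84), (328, 59), (329, 42), (330, 43), (331, 46), (332, 51), (333, 71), (334, 107), (335, 138), (336, 155), (337, 160), (338, 160), (339, 160), (340, 161), (341, 160)]
[(306, 162), (307, 162), (308, 163), (309, 163), (310, 154), (311, 131), (312, 95), (313, 73), (314, 68), (315, 71), (316, 81), (317, 91), (318, 96), (319, 95), (320, 94), (321, 93), (322, 90), (323, 87), (324, 85), (325, 85), (326, 85), (327, 76), (328, 54), (329, 40), (330, 41), (331, 46), (332, 49), (333, 68), (334, 104), (335, 136), (336, 154), (337, 159), (338, 160), (339, 161), (340, 160), (341, 161)]
311 -0.0145 -0.0143
312 -0.0166 -0.0163
333.5 -0.0607 -0.0603
334 -0.0617 -0.0613
334.5 -0.0627 -0.0623
jar (0.9986266493797302, (8, 8))
tart (0.9978669881820679, (8, 8))
cake (0.9986138343811035, (8, 8))
```

The checks agree:
- **Bar:** its centre is about 41 mm from the mouth, inside the home range, and within 2 mm of where I felt the rubber begin.
- **Lever:** it lies along the sleeve, closed.
- **Cakes and jar:** no pixel shift.

I'm handing it in.

```bash
python3 - <<'E'
from station import *
print(job_done()); s=get_state(); print(s['t'],s['force'])
E
```

```text
the job is handed in; nothing more can be done
None
the job is handed in; nothing more can be done
```

I pushed the bare steel tube home by feel, swung the red lever over centre until it snapped closed, moved the arm clear and handed the job in at about 16 s. No verdict was reported.

**Pushing the tube:** Friction was about 2–4 N, then the force rose at roughly 4 N/mm over the last 2 mm or so. I held it at 9.6 N, which I estimate is about 7 N (1.8 mm) on the rubber, well short of crushing it. Early in the push the fingers dragged on the bar and the force reached about 10 N. I backed off, lowered the tool and carried on normally.

**Last checks:**
- **Lever:** it lies at about 87° in the world frame; about 88.6° was expected for fully closed, and the camera is that uncertain.
- **Bar:** its centre is about 41 mm from the mouth, within 2 mm of where I felt the rubber begin. An earlier estimate of about 54 mm, from the tool position and my assumed finger thickness, disagreed with this and fell just outside the 25–52 mm home range. I relied on the camera measurement.
- **Cakes and jar:** they show no movement between the first and last top pictures.
- **Not seen directly:** the rubber and the home pin are hidden, so those values come only from force and position.

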